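Lock the starter box lid with the flat-blade driver

ROBOT

A 6-joint arm with a two-finger parallel gripper is mounted at the origin on the work surface. World frame = base frame: x ahead of the robot, y to its left, z up, the work surface at z = 0. Lengths are in m, angles in rad, forces in N, time in s.
With the tool pointing down it reaches from about 0.375 to 0.75 m from the base axis. Payload 9 kg.
Tool frame: the origin (TCP) lies on the centre line of the jaws, within the pads' length; the fingertips stand 19 mm ahead of it and the grasp point (between the pads) is the TCP; z points along the fingers, y is the line along which they close (so a half turn about z gives the same grasp; the last joint's range is limited). The gripper opens to 85 mm and grips with 20 to 120 N. Pads are 22 mm wide; open, the fingers measure 114 mm over their backs; the gripper's body (76 mm by 85 mm) begins 54 mm behind the grasp point. The pads swing forward as they close: fully open they stand 13 mm farther back than shut.
Start: joints at [-1.47, 0.104, 0.097, 1.564, 0, 1.353], TCP at [0.188, -0.57, 0.25] pointing down, gripper open.
Joint ranges: [-2.99, 2.99], [-0.84, 1.86], [-1.1, 1.16], [-1.84, 2.11], [-1.51, 1.56], [-3.14, 3.14]. Speed limits (rad/s): [2.22, 2.22, 2.57, 3.14, 3.14, 3.14].

INTERFACE

Orientations are given as [roll, pitch, yaw] about the fixed x, y, z axes, in that order (R = Rz(yaw) Ry(pitch) Rx(roll)).
In Python, from bench import manip gives the robot as it stands. The module is installed in compiled form; this text tells all that it offers. Calls block until the motion is done:
- manip.move_to(position, orientation): joint-space move of the TCP to a pose.
- manip.movel(position, ori=None, rate=0.15, threshold=None): straight line of the TCP; ori=None keeps the orientation; rate is the mean speed in m/s. With threshold (N) it stops when the force on the tool has changed by that much, and returns True; else False.
- manip.goto_joints(angles): joint-space move.
- manip.let_go() and manip.clamp(): open the fingers fully, or close them until they stop; the grip force is fixed at half the most.
- manip.sleep(seconds).
- manip.inverse_kinematics(position, orientation): joint angles nearest the present ones, or None.
- manip.get_obs(): the state.
- manip.snapshot(name): name is "scene" or "top" or "wrist"; returns (picture, depth): 400x640x3 uint8, red, green, blue; 400x640 float32, m along the optical axis (not along the pixel's ray), 0 where there is no reading.
- manip.camera_model(name): a dict with "fx", "fy", "cx", "cy" (pixels), "T" (4x4, takes a point from camera to world coordinates); the wrist camera has in their place "T_tool_cam" (4x4, takes a point from camera to tool coordinates, whose origin is the TCP and whose axes are the flange's). Camera axes: x right, y down, z forward; pixel columns grow to the right and rows downward; lengths in m; the calibration is good to about 2 mm. A picture is of the moment at which its call begins: read the wrist's pose just before it. camera_model takes no time and is no camera call.
A pose or a line that the arm cannot do raises manip.PlanningError and nothing moves.
- manip.finish_job(): hands the job in; it is judged then, once.
Trained networks look in the newest picture that a camera, given by its name, has taken for a name from the list of things; names that differ only in an ending like _2 or _b are one class to them, and where a whole thing is asked for, a point or a joint stands for the part that bears it (a point fixed in the world has none). Each returns a list of dicts, best first, with "conf" (0 to 1); they miss things now and then, are a little off and sometimes report something else, mostly with a low value. They report only what shows in the picture. A call takes as long as a camera call.
- manip.trace(query, camera): "mask" (400x640 bool, what is visible of it).
- manip.spot_point(query, camera): "position" ([x, y, z] in m, in world coordinates, good to about 4 mm: a listed point, or the origin of a listed thing).
The state is a dict: "time": time; "qpos": joint angles; "joint_vel": joint speeds; "joint_efforts": joint torques, N m; "ee_pos": TCP position; "tool_rot": TCP orientation; "force": force on the tool from outside, world axes, zero at the start; "ft_torque": the same for the moment, N m; "gripper_width": finger opening in m; "grasp_force": force on a finger pad.
Only numpy, scipy, OpenCV 4.12 (cv2) and the standard library are available. Lean on these libraries where they do the work, as an engineer would, in place of code of your own. Each camera call takes 0.05 s, during which the arm holds its last target. There are 200 camera calls.

TASK

Lock the lid of the grey starter box with the wide flat-blade driver from the rack: set its blade in the slot of the cam lock, press the lid down gently until it comes up solid, and turn the lock clockwise a quarter turn until it meets its stop, forcing nothing. Then hang the driver upright in the rack again. Touch the box with the driver's blade only, and leave the other things where they are.

Things in the scene. Friction and masses are not known exactly. Their poses are not given: they have to be found in the camera images.
- slot (a point): The lock's slot: centre of its mouth, on top of the round steel head (32 mm across, inside a 45 mm bezel, 8 mm above the lid's sheet). A closed pocket 22 long, 4.6 wide, 6 mm deep. y runs along the slot, x across it, z up out of it. It turns with the lock and tips up to 4 degrees with the lid
- cam (a joint): Turn of the cam lock, rad, growing clockwise seen from above. It starts open, -0.05 to 0.25 (slot about parallel to the lid's front edge); 1.571 is hard against its stop, locked. It takes 0.015 N m to turn and stays where it is left; at the stop 0.1 N m is plenty, 0.2 too much. Its tongue under the lid meets the keeper's side at about 0.7 and cannot pass until the lid is pressed down
- lid (a joint): Lid angle about its hinge (200 mm beyond the lock), rad. Unlocked it stands at 0.07 on a sponge gasket; 0.01 rad is 2 mm at the lock; pressing takes 0.65 N per mm. The tongue clears the keeper 4 to 11.5 mm down; 1.5 mm further the lid is solid. The keeper is hand-set: where is only felt. 12 N is always enough, 20 N too much. Locked and let go, the lid rises to bear on it, at 0.01 to 0.055
- box: Grey sheet-steel starter box lying on its back, fixed: 240 (x) by 280 (y) by 105 mm high with its lid. Origin: centre of its underside, x from the lock's edge (front) to the hinge. The lock's axis is at x -80 mm, y 0; the lid's sheet there is 93 mm up at lid angle 0, 107 mm at rest
- driver_grip (a point): Wide flat-blade driver, half-way up its handle: black, square, 28 by 28 mm, 64 mm long, with flat sides. z up along the tool, x along the blade's width. From here down: collar (34 mm round) 34 to 38 mm, then the 10 mm shank, blade edge 98 mm; the handle's top is 35 mm up. 0.16 to 0.26 kg. It starts hanging in one of the end holes of the rack
- blade (a point): Middle of the driver's blade edge, 98 mm straight below the middle of the handle. Blade 18 mm wide (x) and 3 mm thick (y), a little thinner in the last 3 mm (16.8 by 2.2 mm). z points up the tool
- rack: Driver rack, fixed: steel strip 55 (x) by 200 mm (y), top 75 mm up, 5 mm thick, on two end legs, three 24 mm holes 65 mm apart along y. Origin: centre of its underside. A hung tool rests with its collar on the strip, blade or point down through the hole; the driver's blade edge is then 15 mm above the bench
- rack_hole0 (a point): End hole at y -65 mm of the rack: centre, on the strip's top face, 75 mm up. 24 mm across
- rack_hole1 (a point): Middle hole of the rack: centre, on the strip's top face, 75 mm up. 24 mm across. Empty at the start
- rack_hole2 (a point): End hole at y +65 mm of the rack: centre, on the strip's top face, 75 mm up. 24 mm across
- awl_grip (a point): Bystander: a pointed awl with a round black handle 27 mm thick, hanging in the rack's other end hole. This point is half-way up the handle. Leave it
- oil_can_mid (a point): Bystander: blue oil can, 62 mm across, 130 mm tall, standing. This point is half-way up. Leave it
- socket_mid (a point): Bystander: steel deep socket, 30 mm across, 60 mm tall, standing. This point is half-way up. Leave it
- spanner: Bystander: steel spanner 180 mm long lying on the bench. Origin at its middle, x along it. Leave it

How it is judged:
On the way, in this order (a step that is already met when the one before it is completed fails the run):
1. the driver's blade is in the lock's slot (z of blade in the frame of slot below -0.003 m and distance between blade and slot below 0.009 m and value of joint cam below 0.5 rad), for 0.1 s.
2. the lock has been turned to its stop with the blade still in the slot (value of joint cam above 1.5 rad and value of joint lid below 0.06 rad and distance between blade and slot below 0.012 m), for 0.1 s.
At the end, for the whole second after the job is handed in: The lock is at its stop (cam above 1.50 of 1.571 rad) and holds the lid down (lid below 0.06 rad); the driver hangs upright (within 0.1 rad) and still in any hole of the rack (10 mm), collar on the strip; the other things are within 20 mm of where they stood (value of joint cam above 1.5 rad and value of joint lid below 0.06 rad and angle between driver_grip's own z axis and vertical below 0.1 rad and linear speed of driver below 0.02 m/s and (horizontal distance between driver_grip and rack_hole0 below 0.01 m or horizontal distance between driver_grip and rack_hole1 below 0.01 m or horizontal distance between driver_grip and rack_hole2 below 0.01 m) and z of driver_grip in the frame of rack below 0.12 m); the robot touches nothing.
It fails at once if the driver bears on the box, its lid or its lock with more than 50 N, press and twist together, or with more than 24 N before the lock is within 0.17 rad of its stop (contact force between driver and box above 50 N or (contact force between driver and box above 24 N and value of joint cam below 1.4 rad)).
It fails at once if the fingers or the arm touch the box (contact force between any of the fingers, the arm and box above 1 N).
It fails at once if the awl, oil can, socket or spanner is moved by more than 20 mm (distance of any of awl_grip, oil_can_mid, socket_mid, spanner from where it was at the start of the episode above 0.02 m).
It also fails if it takes over 72 s, if anything falls off the work surface, if the arm or the gripper's body presses on something with over 40 N, if the wrist force passes 120 N, or if a joint passes its speed limit or range.

## Working session

There is one attempt and no reset: what is moved stays moved. The work goes in short steps, each a Python script; the robot and the scene stay as the last script left them, time stands still between calls to the robot, and variables do not carry over. Pictures are saved under pics/ and viewed, at most 10 in all, crops included, and the job is handed in when it is done.

```bash
mkdir -p pics; cat > h.py <<'E'
import numpy as np, cv2
from bench import manip as m
def snap(c,name=None):
    o=m.get_obs(); p,d=m.snapshot(c)
    if name: cv2.imwrite('pics/'+name,p[:,:,::-1])
    return p,d,o
def camT(c,o=None):
    k=m.camera_model(c)
    if 'T' in k: return k,np.array(k['T'])
    from scipy.spatial.transform import Rotation as R
    T=np.eye(4); r=np.array(o['tool_rot']); T[:3,:3]=R.from_euler('xyz',r).as_matrix() if r.shape==(3,) else r
    T[:3,3]=o['ee_pos']; return k,T@np.array(k['T_tool_cam'])
def pts(c,mask,d,o=None):
    k,T=camT(c,o); v,u=np.nonzero(mask&(d>0)); z=d[v,u]
    P=np.c_[(u-k['cx'])/k['fx']*z,(v-k['cy'])/k['fy']*z,z]
    return P@T[:3,:3].T+T[:3,3]
E
python3 - <<'E'
from h import *
o=m.get_obs(); print({k:np.round(v,3) for k,v in o.items()})
for c in ('top','scene'):
    p,d,o=snap(c,c+'0.png'); print(c,np.round(camT(c)[1],3).tolist(),m.camera_model(c)['fx'])
    for q in ['slot','box','driver_grip','awl_grip','rack','rack_hole0','rack_hole1','rack_hole2','oil_can_mid','socket_mid','spanner','blade']:
        print(q,[(np.round(r['position'],3).tolist(),round(r['conf'],2)) for r in m.spot_point(q,c)[:3]])
E
```

```text
{'time': np.float64(0.0), 'qpos': array([-1.47 ,  0.105,  0.096,  1.564,  0.   ,  1.353]), 'joint_vel': array([ 0.   ,  0.002,  0.   ,  0.   , -0.001,  0.001]), 'joint_efforts': array([-0.0000e+00, -5.5693e+01,  5.0365e+01,  1.7000e-02, -1.0000e-03,
        0.0000e+00]), 'ee_pos': array([ 0.188, -0.569,  0.25 ]), 'tool_rot': array([-3.14 , -0.   ,  0.319]), 'force': array([ 0.436,  0.337, -0.314]), 'ft_torque': array([-0.001, -0.029, -0.013]), 'grasp_force': np.float64(0.0), 'gripper_width': np.float64(0.085)}
top [[0.033, -0.978, 0.204, 0.407], [-0.999, -0.033, 0.004, -0.078], [0.003, -0.204, -0.979, 0.959], [0.0, 0.0, 0.0, 1.0]] 399.92466621165096
slot [([0.488, 0.164, 0.113], 0.66)]
box [([0.564, 0.151, 0.002], 0.93), ([0.707, -0.36, -0.0], 0.73)]
driver_grip [([0.503, -0.325, 0.116], 0.53)]
awl_grip [([0.529, -0.197, 0.107], 0.55)]
rack [([0.518, -0.261, 0.003], 0.93)]
rack_hole0 [([0.531, -0.197, 0.076], 0.89), ([0.518, -0.262, 0.075], 0.71), ([0.504, -0.329, 0.075], 0.57)]
rack_hole1 [([0.531, -0.197, 0.076], 0.89), ([0.518, -0.262, 0.075], 0.71), ([0.504, -0.329, 0.075], 0.57)
[... 495 characters left out ...]
562, 0.153, 0.002], 0.67), ([0.729, -0.155, 0.062], 0.65)]
driver_grip [([0.503, -0.325, 0.11], 0.75)]
awl_grip [([0.531, -0.197, 0.106], 0.9)]
rack [([0.52, -0.263, 0.004], 0.7), ([0.708, -0.357, 0.0], 0.48)]
rack_hole0 [([0.505, -0.324, 0.07], 0.97), ([0.518, -0.262, 0.073], 0.62), ([0.536, -0.194, 0.076], 0.56)]
rack_hole1 [([0.505, -0.324, 0.07], 0.97), ([0.518, -0.262, 0.073], 0.62), ([0.536, -0.194, 0.076], 0.56)]
rack_hole2 [([0.505, -0.324, 0.07], 0.97), ([0.518, -0.262, 0.073], 0.62), ([0.536, -0.194, 0.076], 0.56)]
oil_can_mid []
socket_mid [([0.479, -0.076, 0.029], 0.68), ([0.505, -0.324, 0.017], 0.49)]
spanner [([0.708, -0.359, 0.001], 0.62)]
blade [([0.503, -0.327, 0.018], 0.9)]
```

```bash
python3 - <<'E'
import cv2,numpy as np
a=cv2.imread('pics/top0.png');b=cv2.imread('pics/scene0.png')
cv2.imwrite('pics/top0v.png',a)
E
```

```text
(no output)
```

View pics/top0.png

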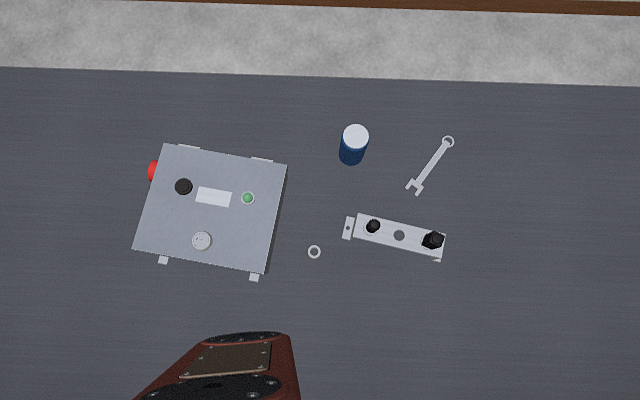

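View pics/scene0.png

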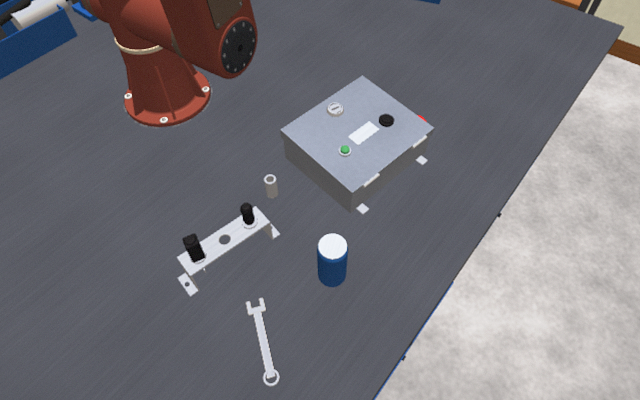

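The top view shows the box on the left, with the lock at (202,241) and a box yaw of about -0.17. The rack is at (400,237). The square-handled driver is in its right end hole (433,240), the awl is at (373,226), and the middle hole is empty. The scene view agrees with this. Next I'll take wrist views of the lock and the driver.

```bash
python3 - <<'E'
from h import *
print(np.round(m.camera_model('wrist')['T_tool_cam'],3).tolist(),m.camera_model('wrist')['fx'])
def look(pos,ori,name,qs):
    m.move_to(pos,ori); m.sleep(.3); p,d,o=snap('wrist',name); np.savez('pics/'+name[:-4],d=d,p=p,T=camT('wrist',o)[1])
    print(np.round(o['ee_pos'],4),np.round(o['tool_rot'],4),np.round(o['qpos'],3),o['time'])
    for q in qs: print(q,[(np.round(r['position'],4).tolist(),round(r['conf'],2)) for r in m.spot_point(q,'wrist')[:3]])
P=np.pi
look([.487,.165,.33],[P,0,0.3],'lock1.png',['slot','box'])
look([.503,-.325,.30],[P,0,-0.2],'drv1.png',['driver_grip','rack_hole0','awl_grip'])
a=cv2.imread('pics/lock1.png');b=cv2.imread('pics/drv1.png')
cv2.imwrite('pics/two.png',cv2.resize(np.vstack([a,b]),(480,600)))
E
```

```text
[[-0.001, -0.945, -0.326, 0.084], [1.0, -0.002, 0.0, -0.0], [-0.001, -0.326, 0.945, -0.123], [0.0, 0.0, 0.0, 1.0]] 346.34010197566664
[0.4871 0.1648 0.3299] [-3.1416e+00  1.0000e-04  2.9960e-01] [ 0.071 -0.122  0.018  1.711 -0.     2.913] 4.4083
slot [([0.4883, 0.1672, 0.1137], 0.84)]
box [([0.5639, 0.1537, -0.0016], 0.73)]
[ 0.5032 -0.3245  0.3001] [ 3.1415e+00 -1.0000e-04 -1.9920e-01] [-0.791  0.119  0.204  1.656  0.     2.55 ] 6.6417
driver_grip [([0.5029, -0.3229, 0.11], 0.95), ([0.5169, -0.2652, 0.0012], 0.48)]
rack_hole0 [([0.5185, -0.2623, 0.0757], 0.92), ([0.5304, -0.1962, 0.073], 0.86), ([0.5052, -0.3239, 0.0724], 0.58)]
awl_grip [([0.5292, -0.1995, 0.1113], 0.84)]
```

View pics/two.png

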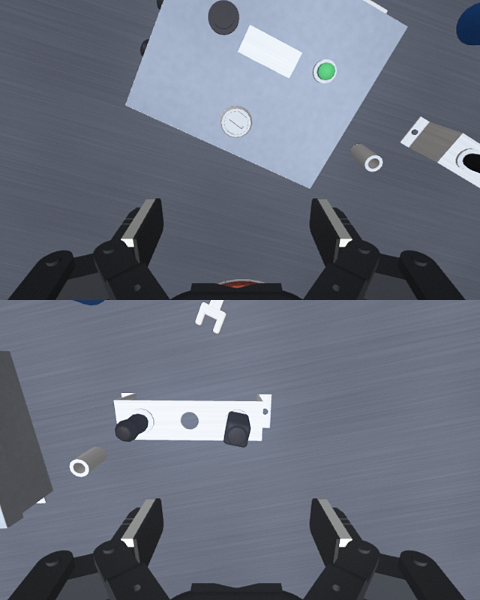

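The upper half shows the lock at about (236,122) with a slanted slot. The lower half shows the driver at (237,428), its square handle slightly rotated. Next I'll measure both orientations.

```bash
python3 - <<'E'
from h import *
def load(n):
    z=np.load('pics/'+n+'.npz'); return z['p'],z['d'],z['T']
k=m.camera_model('wrist')
def W(d,T):
    v,u=np.mgrid[:400,:640]; P=np.stack([(u-k['cx'])/k['fx']*d,(v-k['cy'])/k['fy']*d,d],-1); return P@T[:3,:3].T+T[:3,3]
def rect(X,s=20000):
    c=X.mean(0); r=cv2.minAreaRect(((X-c)*s).astype(np.float32)); return np.round(np.array(r[0])/s+c,4),np.round(np.array(r[1])/s,4),round(np.radians(r[2]),3)
p,d,T=load('drv1'); P=W(d,T)
near=(np.hypot(P[...,0]-.504,P[...,1]+.324)<.04)&(d>0)
zz=P[...,2][near]; print('top z',np.percentile(zz,[90,95,99]))
for lo in (.140,.143):
  print('handle top',rect(P[near&(P[...,2]>lo)&(P[...,2]<.153)][:,:2]))
s=(P[...,2]>.07)&(P[...,2]<.08)&(np.hypot(P[...,0]-.518,P[...,1]+.262)<.13); print('strip',rect(P[s][:,:2]),np.median(P[s][:,2]))
p,d,T=load('lock1'); P=W(d,T)
near=(np.hypot(P[...,0]-.488,P[...,1]-.166)<.03)
v,u=np.nonzero(near); print('roi',u.min(),u.max(),v.min(),v.max())
print('head z',np.median(P[...,2][np.hypot(P[...,0]-.488,P[...,1]-.166)<.012]))
lid=(P[...,2]>.085)&(P[...,2]<.125)&(np.hypot(P[...,0]-.56,P[...,1]-.15)<.25); print('lid',rect(P[lid][:,:2]))
# plane
A=P[lid]; c=np.linalg.lstsq(np.c_[A[:,:2],np.ones(len(A))],A[:,2],rcond=None)[0]; print('plane',c)
g=cv2.cvtColor(p,cv2.COLOR_RGB2GRAY)
uc=k_=None
m_=np.hypot(P[...,0]-.488,P[...,1]-.166)
head=m_<.0125
t=np.percentile(g[head],14); dk=head&(g<=t); X=P[dk][:,:2]; print('dark',g[head].min(),np.median(g[head]),t,X.mean(0)); w,V=np.linalg.eigh(np.cov(X.T)); print(w,np.arctan2(V[1,1],V[0,1]),rect(X))
a=cv2.resize(p[v.min()-5:v.max()+5,u.min()-5:u.max()+5,::-1],(400,400),interpolation=cv2.INTER_CUBIC)
p2=load('drv1')[0]; b=cv2.resize(p2[130:200,280:350,::-1],(400,400),interpolation=cv2.INTER_CUBIC)
cv2.imwrite('pics/crop1.png',np.hstack([a,b]))
E
```

```text
top z [0.36345706 0.36463541 0.36565871]
handle top (array([ 0.5043, -0.3252]), array([0.0266, 0.0268]), np.float64(1.166))
handle top (array([ 0.5049, -0.325 ]), array([0.022 , 0.0221]), np.float64(1.362))
strip (array([ 0.5178, -0.2613]), array([0.2004, 0.0554]), np.float64(1.361)) 0.07419950020220756
roi 195 430 132 399
head z 0.38568351467746287
lid (array([0.5684, 0.1532]), array([0.2886, 0.2534]), np.float64(1.418))
plane [-0.05686423  0.00999679  0.13056957]
dark 20 31.0 27.0 [0.49669239 0.16878958]
[3.67993207e-07 2.35949237e-05] 1.864745261354516 (array([0.4967, 0.1683]), array([0.0034, 0.0183]), np.float64(0.33))
```

View pics/crop1.png

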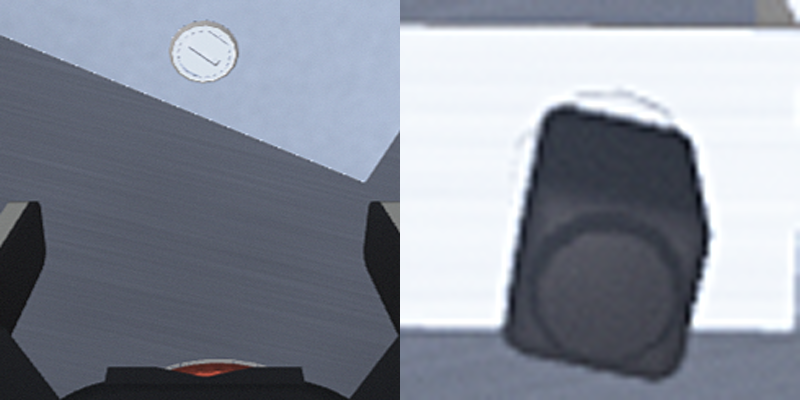

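The left crop shows the slot as a short line across the white head. The right crop shows the handle rotated about 0.25 rad in the image, which matches a handle yaw of about 1.15 (mod 90°). I'll grasp and lift it, then look at the blade with the wrist camera.

```bash
cat >> h.py <<'E'
def W(d,T):
    k=m.camera_model('wrist')
    v,u=np.mgrid[:400,:640]; P=np.stack([(u-k['cx'])/k['fx']*d,(v-k['cy'])/k['fy']*d,d],-1); return P@T[:3,:3].T+T[:3,3]
def st(t=''):
    o=m.get_obs(); print(t,round(float(o['time']),2),np.round(o['ee_pos'],4),np.round(o['tool_rot'],3),'F',np.round(o['force'],2),'T',np.round(o['ft_torque'],3),'q6',round(o['qpos'][5],3),'w',round(float(o['gripper_width']),4)); return o
E
python3 - <<'E'
from h import *
z=np.load('pics/lock1.npz'); p,d,T=z['p'],z['d'],z['T']; P=W(d,T); g=cv2.cvtColor(p,cv2.COLOR_RGB2GRAY).astype(float)
ok=(P[...,2]<.13)&(P[...,2]>.1); r=np.hypot(P[...,0]-.488,P[...,1]-.1665); h=ok&(r<.012)
print('z',np.median(P[...,2][h]))
dk=h&(g<np.median(g[h])-25); X=P[dk][:,:2]; w,V=np.linalg.eigh(np.cov(X.T)); print('slot',X.mean(0),len(X),np.sqrt(w),np.arctan2(V[1,1],V[0,1]))
b=ok&(r<.03)&(P[...,2]>.1145-.003-.057*0); 
sat=ok&(r<.04)&(g>205); print('head',P[sat][:,:2].mean(0),sat.sum())
lid=ok&(np.hypot(P[...,0]-.56,P[...,1]-.15)<.25)
from math import pi
st(); m.movel([.5043,-.3249,.22],[pi,0,-.42]); m.movel([.5043,-.3249,.117],rate=.08); st('at')
m.clamp(); st('clamped'); m.movel([.5043,-.3249,.27],rate=.12); m.sleep(.3); o=st('up')
p,d,o=snap('wrist','held.png'); np.savez('pics/held',p=p,d=d,T=camT('wrist',o)[1])
for q in ['blade','driver_grip']: print(q,[(np.round(r['position'],4).tolist(),round(r['conf'],2)) for r in m.spot_point(q,'wrist')[:3]])
c=cv2.imread('pics/held.png')[100:300,170:470]; cv2.imwrite('pics/heldc.png',cv2.resize(c,None,fx=2.5,fy=2.5,interpolation=cv2.INTER_CUBIC))
E
```

```text
z 0.111830864635038
slot [0.48492638 0.16546876] 34 [0.00063837 0.00672964] 1.2425302490038872
head [0.48770865 0.16571315] 1004
 6.84 [ 0.503  -0.3249  0.3   ] [ 3.142  0.    -0.2  ] F [0.75 0.17 0.06] T [ 0.004  0.039 -0.026] q6 2.55 w 0.0856
at 8.96 [ 0.5046 -0.3252  0.1177] [ 3.141e+00 -1.000e-03 -4.200e-01] F [0.41 0.64 0.06] T [ 0.002  0.003 -0.011] q6 2.772 w 0.0854
clamped 9.52 [ 0.5044 -0.325   0.1172] [ 3.141 -0.    -0.42 ] F [-1.35 -0.87  1.6 ] T [ 0.003  0.019 -0.064] q6 2.771 w 0.0271
up 11.24 [ 0.5042 -0.3248  0.2697] [-3.141  0.    -0.42 ] F [-0.04 -1.4  -2.49] T [0.043 0.045 0.038] q6 2.772 w 0.0276
blade [([0.508, -0.3245, 0.1682], 0.56), ([0.5314, -0.1961, 0.0736], 0.35)]
driver_grip [([0.5011, -0.3249, 0.261], 0.62)]
```

View pics/heldc.png

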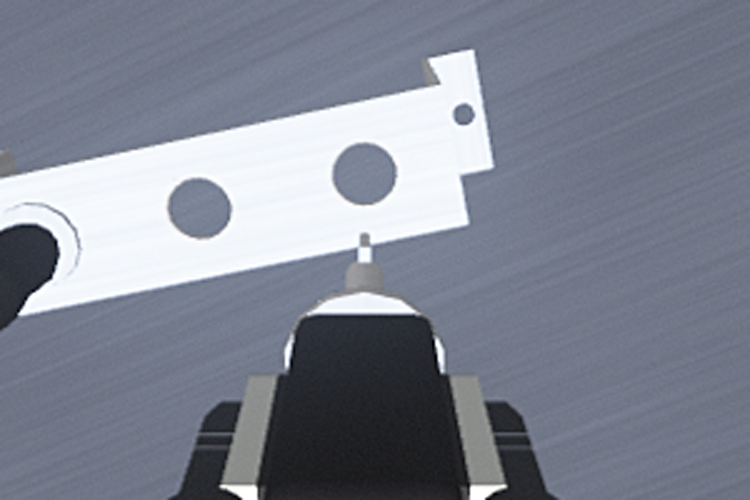

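Blade width lies along tool x: it appears narrow at crop (365,240). So I want tool yaw = slot angle + π, about -1.9, which leaves joint 6 room to turn clockwise. Next I'll move above the lock and measure the slot and blade in one view.

```bash
python3 - <<'E'
from h import *
k=m.camera_model('wrist'); T=np.linalg.inv(np.array(k['T_tool_cam']))
for z in (.100,.102,.104):
    c=T@[0,0,z,1]; print('pred blade px',z,k['fx']*c[0]/c[2]+k['cx'],k['fy']*c[1]/c[2]+k['cy'])
m.movel([.5042,-.3248,.33]); 
pos=[.4875,.1660,.30]; ori=[np.pi,0,-1.9]
q=m.inverse_kinematics(pos,ori); print(np.round(q,3))
if -1.6<q[5]<0:
    m.move_to(pos,ori); m.sleep(.4); st()
    p,d,o=snap('wrist','lock2.png'); np.savez('pics/lock2',p=p,d=d,T=camT('wrist',o)[1])
    for qn in ['slot','blade']: print(qn,[(np.round(r['position'],4).tolist(),round(r['conf'],2)) for r in m.spot_point(qn,'wrist')[:3]])
    cv2.imwrite('pics/lock2c.png',cv2.resize(cv2.imread('pics/lock2.png')[100:240,240:400],None,fx=4,fy=4,interpolation=cv2.INTER_CUBIC))
E
```

```text
pred blade px 0.1 314.7910821646 205.0976165991458
pred blade px 0.102 314.7905016177799 204.083274424579
pred blade px 0.104 314.78993015167885 203.08479825074267
[ 0.074 -0.137 -0.051  1.657  0.    -1.168]
 15.62 [0.4875 0.166  0.3   ] [-3.142 -0.    -1.9  ] F [-0.5   0.39 -2.26] T [ 0.025  0.001 -0.019] q6 -1.168 w 0.0275
slot [([0.4873, 0.1669, 0.1126], 0.8)]
blade [([0.5633, 0.1533, -0.0035], 0.72)]
```

View pics/lock2c.png

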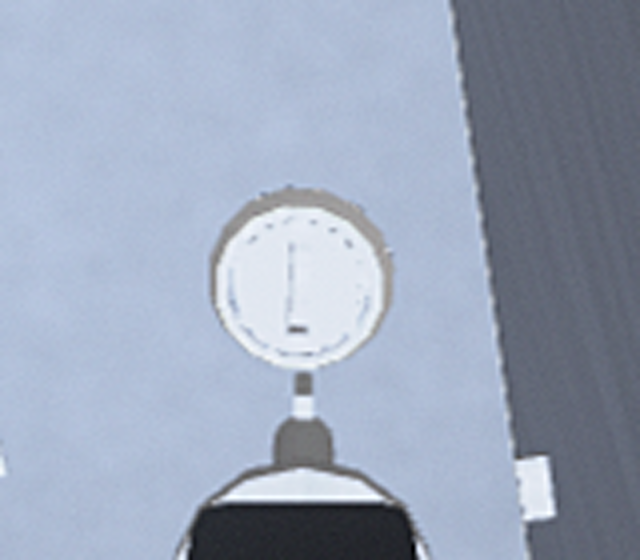

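The crop shows the blade at (304,372–395), near the tool axis. The lock head is centred at about (300,286), and the slot runs almost vertically from y≈240 to 331 with its centre at x≈297–300. I'll compute the offsets, apply them, and descend to about 8 mm above the head for a close check.

```bash
cat >> h.py <<'E'
def ray(u,v,T,z):
    k=m.camera_model('wrist'); r=T[:3,:3]@np.array([(u-k['cx'])/k['fx'],(v-k['cy'])/k['fy'],1]); return T[:3,3]+r*(z-T[2,3])/r[2]
def proj(p,T):
    k=m.camera_model('wrist'); c=np.linalg.inv(T)@np.r_[p,1]; return np.array([k['fx']*c[0]/c[2]+k['cx'],k['fy']*c[1]/c[2]+k['cy']])
E
python3 - <<'E'
from h import *
T=np.load('pics/lock2.npz')['T']; k=m.camera_model('wrist'); Tt=np.array(k['T_tool_cam'])
print('pred blade +x corner',proj([.0084,0,.102],Tt),'obs (316,193)')
s=ray(314.7,171.5,T,.114); print('slot by lock2',s)
a=np.load('pics/lock1.npz'); print('depth at',np.median(np.load('pics/lock2.npz')['d'][165:178,310:320]))
R=T[:3,:3]@Tt[:3,:3].T; print('tool offset from (.4875,.166)',R.T@(s-[.4875,.166,.114]))
psi=-1.91
tx=np.array([np.cos(psi),np.sin(psi),0]); ty=np.array([np.sin(psi),-np.cos(psi),0])
# correct camera lateral bias ~0.9mm in tool y
t=s-ty*.0009; print('target',t)
m.movel([t[0],t[1],.245],[np.pi,0,psi]); m.movel([t[0],t[1],.229],rate=.03,threshold=4); m.sleep(.4); st()
p,d,o=snap('wrist','lock3.png'); np.savez('pics/lock3',p=p,d=d,T=camT('wrist',o)[1])
print('pred slot axis px',proj(np.r_[t[:2],.114],camT('wrist',o)[1]))
cv2.imwrite('pics/lock3c.png',cv2.resize(cv2.imread('pics/lock3.png')[150:240,265:365],None,fx=6,fy=6,interpolation=cv2.INTER_CUBIC))
E
```

```text
pred blade +x corner [314.37662603 193.44769176] obs (316,193)
slot by lock2 [0.48694202 0.1646465  0.114     ]
depth at 0.3243291
tool offset from (.4875,.166) [1.46121028e-03 9.03016891e-05 1.81015326e-08]
target [0.48779074 0.16434704 0.114     ]
 17.38 [0.4878 0.1644 0.2291] [-3.141  0.    -1.91 ] F [ 0.06 -0.08 -1.56] T [-0.045 -0.014  0.005] q6 -1.161 w 0.0274
pred slot axis px [314.48532094 198.62587179]
```

View pics/lock3c.png

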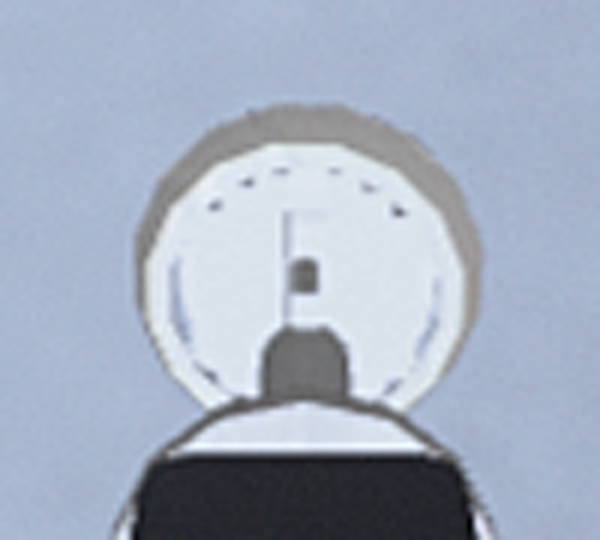

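In this crop the blade (x 292–319) sits centred between the slot walls (287–325), and the yaw lines up. Now I'll lower it in small steps while reading the force.

```bash
cat >> h.py <<'E'
def wr(n=5,dt=.02):
    A=[]
    for _ in range(n):
        o=m.get_obs(); A.append(np.r_[o['force'],o['ft_torque']]); m.sleep(dt)
    return np.mean(A,0),o
E
python3 - <<'E'
from h import *
f0,o=wr(10); x,y=.4878,.1644; np.save('f0.npy',f0); print('base',np.round(f0,2))
m.movel([x,y,.2195],rate=.03,threshold=4)
z=.2195
while z>.2025:
    z-=.001; m.movel([x,y,z],rate=.02); f,o=wr(4); df=f-f0
    print(round(z,4),np.round(o['ee_pos'][2],4),np.round(df[:3],2),np.round(df[3:],3))
    if df[2]>3.0 or np.hypot(*df[:2])>6: break
st()
E
```

```text
base [-0.09 -0.03 -1.71 -0.   -0.01  0.01]
0.2185 0.2186 [-0.26 -0.17  0.52] [ 0.001  0.013 -0.015]
0.2175 0.2175 [ 0.46  0.19 -0.13] [ 0.006 -0.007 -0.014]
0.2165 0.2164 [ 0.22 -0.19  0.23] [ 0.032 -0.02   0.007]
0.2155 0.2154 [-0.2   0.42  0.31] [-0.007  0.005 -0.009]
0.2145 0.2144 [ 0.18  0.36 -0.55] [-0.004  0.025 -0.006]
0.2135 0.2135 [-0.16  0.48 -0.23] [ 0.01  -0.003  0.005]
0.2125 0.2125 [-0.21 -0.15 -0.16] [ 0.     0.036 -0.023]
0.2115 0.2115 [-0.01  0.39  0.71] [ 0.015  0.016 -0.029]
0.2105 0.2105 [0.27 0.14 0.05] [ 0.009  0.022 -0.03 ]
0.2095 0.2095 [-0.12 -0.04 -0.26] [-0.017 -0.007 -0.008]
0.2085 0.2085 [0.22 0.39 0.37] [ 0.036 -0.059  0.003]
0.2075 0.2075 [0.28 0.34 0.47] [ 0.001 -0.023 -0.018]
0.2065 0.2066 [-0.4  -0.17  1.97] [ 0.013  0.07  -0.004]
0.2055 0.2055 [-0.14  0.44  2.16] [0.035 0.127 0.001]
0.2045 0.2045 [-0.95  0.26  2.74] [ 0.043  0.26  -0.003]
0.2035 0.2037 [-1.14  0.35  5.47] [ 0.113  0.548 -0.009]
 23.12 [0.4878 0.1644 0.2037] [-3.141  0.    -1.91 ] F [-1.66  0.12  4.17] T [ 0.122  0.535 -0.02 ] q6 -1.161 w 0.0273
```

```bash
python3 - <<'E'
from h import *
f0=np.load('f0.npy'); x,y,z=.4878,.1644,.2035
for i in range(26):
    f,o=wr(3); df=f-f0
    print(round(x,4),round(y,4),round(z,4),np.round(df[:3],2),np.round(df[3:],3))
    if df[2]>11.5: break
    if np.hypot(*df[:2])>.8:
        x+=np.clip(.0003*df[0],-.0004,.0004); y+=np.clip(.0003*df[1],-.0004,.0004)
    else: z-=.001 if df[2]<8.5 else .0004
    if z<.190: print('low');break
    m.movel([x,y,z],rate=.02)
st()
E
```

```text
0.4878 0.1644 0.2035 [-1.81  0.27  6.35] [ 0.108  0.559 -0.009]
0.4874 0.1645 0.2035 [-0.48 -0.05  6.3 ] [-0.015  0.11  -0.016]
0.4874 0.1645 0.2025 [-2.11 -0.36 11.62] [-0.032  0.622 -0.026]
 23.77 [0.4877 0.1645 0.2034] [-3.14  0.   -1.91] F [-1.86 -0.06 10.16] T [-0.028  0.601  0.032] q6 -1.161 w 0.0271
```

The force jumped sharply about 5.5 mm down, which looks like the solid point. Now I'll turn clockwise in steps while watching torque, press and side force.

```bash
cat > turn.py <<'E'
from h import *
import json
f0=np.load('f0.npy')
def turn(s,yend,step=.08,tlim=.08,lo=9.,hi=12.5):
    x,y,z,yaw=s; why='end'
    while yaw>yend+1e-6:
        yaw-=min(step,yaw-yend); m.move_to([x,y,z],[np.pi,0,yaw]); f,o=wr(4,.015); df=f-f0
        print(round(float(o['time']),2),'yaw',round(yaw,3),np.round([x,y,z],4),np.round(df[:3],1),'Tz',round(df[5],3))
        if df[5]>tlim:
            f,o=wr(6,.015); df=f-f0
            if df[5]>tlim: why='torque %.3f'%df[5]; break
        if np.linalg.norm(df[:3])>17: why='force'; break
        if np.hypot(*df[:2])>.8: x+=np.clip(.00025*df[0],-.0005,.0005); y+=np.clip(.00025*df[1],-.0005,.0005)
        if df[2]<lo: z-=.0003 if df[2]>lo-2 else .0008
        if df[2]>hi: z+=.0003
    print(why); st(); json.dump([x,y,z,yaw],open('s.json','w')); return [x,y,z,yaw],why
E
python3 - <<'E'
from turn import *
turn([.4872,.1645,.2025,-1.91],-1.91-.9)
E
```

```text
24.07 yaw -1.99 [0.4872 0.1645 0.2025] [-1.6 -0.2 11.3] Tz 0.034
24.39 yaw -2.07 [0.4868 0.1645 0.2025] [-0.6 -0.3 10.9] Tz 0.003
24.71 yaw -2.15 [0.4868 0.1645 0.2025] [-0.9 -0.2 10.6] Tz 0.001
25.02 yaw -2.23 [0.4866 0.1644 0.2025] [-0.1 -0.3 11. ] Tz 0.013
25.34 yaw -2.31 [0.4866 0.1644 0.2025] [ 0.1 -0.5 10.7] Tz -0.0
25.66 yaw -2.39 [0.4866 0.1644 0.2025] [-0.5 -0.3 11. ] Tz 0.016
25.98 yaw -2.47 [0.4866 0.1644 0.2025] [-0.2 -0.1 10.7] Tz -0.002
26.29 yaw -2.55 [0.4866 0.1644 0.2025] [-0.7 -0.2 10.8] Tz -0.01
26.61 yaw -2.63 [0.4866 0.1644 0.2025] [-1.7 -0.4 10.9] Tz 0.006
26.93 yaw -2.71 [0.4861 0.1643 0.2025] [-0.5 -0.5 11. ] Tz 0.026
27.24 yaw -2.79 [0.4861 0.1643 0.2025] [-0.4 -0.  11.3] Tz 0.014
27.56 yaw -2.81 [0.4861 0.1643 0.2025] [-0.5 -0.4 10.7] Tz 0.026
end
 27.57 [0.4868 0.1643 0.2035] [-3.141e+00  2.000e-03 -2.810e+00] F [-1.19 -0.39  9.78] T [-0.04   0.243  0.022] q6 -0.261 w 0.0272
```

```bash
python3 - <<'E'
from turn import *
s=json.load(open('s.json')); s,w=turn(s,-3.15); 
if w=='end': turn(s,-3.6,step=.03)
E
```

```text
27.88 yaw -2.89 [0.4861 0.1643 0.2025] [-1.4 -0.8 10.9] Tz -0.014
28.19 yaw -2.97 [0.4858 0.1641 0.2025] [ 0.4  0.5 10.5] Tz -0.003
28.51 yaw -3.05 [0.4858 0.1641 0.2025] [-0.1  0.8 10.9] Tz -0.023
28.82 yaw -3.13 [0.4858 0.1643 0.2025] [-0.2  0.1 11.1] Tz 0.013
29.14 yaw -3.15 [0.4858 0.1643 0.2025] [-0.8  0.3 10.7] Tz 0.02
end
 29.16 [0.4864 0.1644 0.2035] [3.141e+00 2.000e-03 3.133e+00] F [-0.83  0.88  9.83] T [0.058 0.221 0.006] q6 0.079 w 0.0277
29.46 yaw -3.18 [0.4856 0.1644 0.2025] [-0.3  0.3 10.7] Tz 0.006
29.77 yaw -3.21 [0.4856 0.1644 0.2025] [-0.1  0.2 10.9] Tz 0.024
30.09 yaw -3.24 [0.4856 0.1644 0.2025] [ 0.3  0.4 11. ] Tz -0.029
30.41 yaw -3.27 [0.4856 0.1644 0.2025] [-0.9  0.8 11.1] Tz 0.013
30.73 yaw -3.3 [0.4854 0.1646 0.2025] [ 0.3 -0.3 11.1] Tz 0.005
31.04 yaw -3.33 [0.4854 0.1646 0.2025] [ 0.3 -0.1 10.6] Tz 0.022
31.36 yaw -3.36 [0.4854 0.1646 0.2025] [ 0.2  0.1 10.4] Tz 0.046
31.68 yaw -3.39 [0.4854 0.1646 0.2025] [ 0.5  1.2 10.2] Tz 0.027
31.99 yaw -3.42 [0.4855 0.1649 0.2025] [0.4 0.6 9.8] Tz 0.05
32.31 yaw -3.45 [0.4855 0.1649 0.2025] [ 0.3  0.7 10.3] Tz 0.101
torque 0.084
 32.42 [0.4863 0.165  0.2035] [3.140e+00 2.000e-03 2.833e+00] F [0.61 0.76 8.34] T [ 0.164 -0.081  0.07 ] q6 0.38 w 0.0276
```

```bash
python3 - <<'E'
from turn import *
s=json.load(open('s.json')); s,w=turn(s,s[3]-.04,step=.02,tlim=.1)
m.sleep(.15); f,o=wr(8); print('hold',np.round(f-f0,3))
x,y,z,yaw=s; yaw+=.06+ (0.02); m.move_to([x,y,z],[np.pi,0,yaw]); f,o=wr(6); print('back',np.round(f-f0,3))
m.movel([x,y,.212],rate=.03); f,o=wr(4); print('up',np.round(f-f0,2)); m.movel([x,y,.245],rate=.06); m.sleep(.3)
m.movel([x,y,.30],rate=.12);m.sleep(.3)
p,d,o=snap('wrist','lock4.png'); np.savez('pics/lock4',p=p,d=d,T=camT('wrist',o)[1]); st()
print([(np.round(r['position'],4).tolist(),round(r['conf'],2)) for r in m.spot_point('slot','wrist')[:2]])
P=W(d,camT('wrist',o)[1]); print('head z',np.median(P[...,2][np.hypot(P[...,0]-.487,P[...,1]-.165)<.009]), 'before',np.median(W(*[np.load('pics/lock2.npz')[k] for k in 'dT'])[165:178,310:320,2]))
cv2.imwrite('pics/lock4c.png',cv2.resize(cv2.imread('pics/lock4.png')[100:240,240:400],None,fx=4,fy=4,interpolation=cv2.INTER_CUBIC))
E
```

```text
32.73 yaw -3.47 [0.4855 0.1649 0.2025] [ 0.6  0.6 10.2] Tz 0.135
torque 0.148
 32.84 [0.4863 0.1651 0.2035] [3.140e+00 2.000e-03 2.813e+00] F [0.57 1.22 8.34] T [ 0.212 -0.103  0.174] q6 0.4 w 0.0273
hold [ 0.459  0.712 10.359  0.246 -0.037  0.146]
back [ 4.6900e-01  5.3400e-01  1.0637e+01  2.5600e-01 -7.7000e-02  2.0000e-03]
up [ 0.32 -0.1  -0.33 -0.01  0.01 -0.02]
 35.97 [0.4853 0.1649 0.2995] [-3.141e+00 -1.000e-03  2.893e+00] F [-0.4  -1.13 -1.36] T [-0.075  0.029  0.022] q6 0.32 w 0.0269
[]
head z 0.3287372674227723 before 0.10896804165900892
```

View pics/lock4c.png

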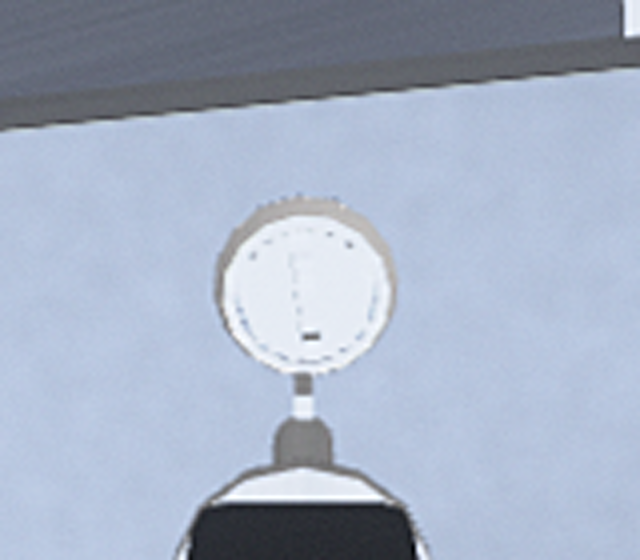

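The slot is now perpendicular to the box's front edge (line (296,255)–(303,335) against edge slope -0.10), so the lock is at its stop. Next I'll check the lid height before and after, then hang the driver in its hole.

```bash
python3 - <<'E'
from h import *
for n in ('lock2','lock4'):
    z=np.load('pics/%s.npz'%n); P=W(z['d'],z['T']); r=np.hypot(P[...,0]-.487,P[...,1]-.165)
    a=P[(r<.05)&(r>.027)&(P[...,2]<.13)&(P[...,2]>.07)]; print(n,'sheet z near lock',np.median(a[:,2]),len(a), 'head',np.median(P[(r<.012)&(P[...,2]<.13)&(P[...,2]>.07)][:,2]))
m.movel([.486,.165,.33]); pos=[.5044,-.3250,.30]; ori=[np.pi,0,-.42]
q=m.inverse_kinematics(pos,ori); print(np.round(q,3))
m.move_to(pos,ori); m.sleep(.3); o=st()
p,d,o=snap('wrist','rk.png'); T=camT('wrist',o)[1]
print([(np.round(r['position'],4).tolist(),round(r['conf'],2)) for r in m.spot_point('rack_hole0','wrist')[:3]])
f0,_=wr(8)
m.movel([.5044,-.3250,.19],rate=.12)
hit=m.movel([.5044,-.3250,.1185],rate=.05,threshold=5); st('down'); print(hit,wr(4)[0]-f0)
E
```

```text
lock2 sheet z near lock 0.10411445725915475 5511 head 0.1118248055907814
lock4 sheet z near lock 0.10070975247435593 5577 head 0.10830451362817278
[-0.79   0.123  0.208  1.656  0.     2.772]
 38.77 [ 0.5046 -0.3247  0.3001] [ 3.142 -0.    -0.419] F [-0.23 -0.13 -2.13] T [-0.022 -0.008 -0.048] q6 2.771 w 0.0274
[([0.5046, -0.3223, 0.0734], 0.92), ([0.5342, -0.1948, 0.0741], 0.83), ([0.5163, -0.2633, 0.0757], 0.74)]
down 41.65 [ 0.5046 -0.3251  0.1189] [ 3.141e+00 -1.000e-03 -4.200e-01] F [ 0.18  0.26 -1.33] T [-0.004  0.019 -0.042] q6 2.772 w 0.0271
False [-0.25006563 -0.3414028   0.38469527  0.01184632 -0.00804566 -0.00092764]
```

The lid sits 3.5 mm lower, so its angle is about 0.052, inside the limit of 0.06. Now I'll seat the collar and release.

```bash
python3 - <<'E'
from h import *
print(m.movel([.5044,-.3250,.1155],rate=.02,threshold=3)); st('seat')
m.let_go(); m.sleep(.3); m.movel([.5044,-.3250,.26],rate=.1); m.movel([.46,-.325,.32],[np.pi,0,-.2]); m.sleep(.5); st()
p,d,o=snap('wrist','end.png')
P=W(d,camT('wrist',o)[1]); t=P[(np.hypot(P[...,0]-.504,P[...,1]+.325)<.04)&(P[...,2]>.135)&(P[...,2]<.16)]; print('handle top',t.mean(0),np.percentile(t[:,2],[50,95]))
for c in ('wrist','scene'):
    if c=='scene': snap(c)
    for q in ['driver_grip','blade','awl_grip']: print(c,q,[(np.round(r['position'],4).tolist(),round(r['conf'],2)) for r in m.spot_point(q,c)[:2]])
cv2.imwrite('pics/endc.png',p[100:340,170:490,::-1])
E
```

```text
True
seat 41.92 [ 0.5048 -0.3254  0.1172] [ 3.141e+00 -2.000e-03 -4.200e-01] F [-1.43  0.9   5.32] T [0.262 0.171 0.009] q6 2.772 w 0.0274
 45.57 [ 0.4601 -0.3249  0.3198] [-3.141  0.    -0.2  ] F [-0.72 -0.04  0.1 ] T [-0.036 -0.041 -0.026] q6 2.494 w 0.0855
handle top [ 0.50583434 -0.3257972   0.14373447] [0.14405588 0.14736315]
wrist driver_grip [([0.5069, -0.3268, 0.1099], 0.88)]
wrist blade [([0.5203, -0.2662, 0.0004], 0.36), ([0.5322, -0.2011, 0.1098], 0.34)]
wrist awl_grip [([0.5287, -0.1972, 0.1077], 0.66), ([0.5026, -0.3237, 0.1118], 0.57)]
scene driver_grip [([0.5056, -0.3249, 0.113], 0.7)]
scene blade [([0.5067, -0.3243, 0.0161], 0.9), ([0.5199, -0.2619, 0.0688], 0.7)]
scene awl_grip [([0.5305, -0.1983, 0.1087], 0.8)]
```

View pics/endc.png

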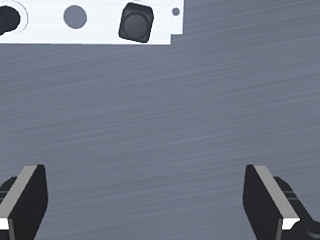

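The driver is back upright in its end hole at crop (136,22), with its grip at about z 0.113. The gripper is clear and the awl hasn't moved.

```bash
python3 -c "
from bench import manip as m
print(m.finish_job())"
```

```text
the job is handed in; nothing more can be done
None
```

The job is handed in at about 46 s of the 72 s allowed, verdict not shown: the lock is at its stop with the lid held down (about 0.052 rad) and the driver hangs upright in its hole, though turning torque at the stop briefly reached about 0.15 N m (0.1 is plenty, 0.2 too much).

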